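# Couple the red-capped tube carrier to the bench mixer's ball

### The job

Mount the carrier with the red-capped blood tubes on the bench mixer: first raise its yellow-ended locking handle most of the way or fully, then lift the carrier by its black grip, lower it over the mixer's steel ball until its foot plate sits flat on the platform, and press the handle fully down to lock it. Keep the tubes upright, set the carrier down without dropping it, and leave the purple-capped carrier where it stands, untouched or nearly so.

Things in the scene. Friction and masses are not known exactly. Their poses are not given: they have to be found in the camera images.
- red_carrier: Loose 0.66 kg carrier of 3 fixed red-capped tubes (at x -57, cap tops z 100; all mm). Origin: coupler axis, underside of its foot plate (x -85..110, y -35..35, 8 thick); z up, x to the handle's end. Grey box 66x66 about the origin, roof z 68, open below: bore 56x56, 62 high, ball fits up to 10 off-centre. Black lifting grip on the roof: 36 along x, 20 across y, z 67..109, centred.
- red_handle (a joint): Red carrier's handle hinge: 0 down (locked), 0.95 rad raised (stop). Axis along carrier y through x 38, z 46 mm. 12 mm bar to a yellow free-turning roller, dia 18, 24 long in y; its centre: x 100, z 50 when down, x 73, z 97 at 0.9 rad. Pinch its ends from above. Stays where left (friction 1.5 N at roller, no spring). Below 0.6 rad its claw, in the bore, bars the ball.
- ball (a point): Centre of the steel ball (36 mm dia, 12 mm neck) in the middle of the mixer's flat grey platform, 250 x 250 mm, whose top is 40 mm below this point and 60 mm above the bench. The mixer is fixed. A seated carrier has its origin 40 mm below this point, at any yaw. Axes: z up, x and y along the platform's sides.
- purple_carrier: Bystander: a carrier of the same make and size with purple-capped tubes, its handle down or nearly so. Origin and axes as for the red carrier.

How it is judged:
On the way, in this order (a step that is already met when the one before it is completed fails the run):
1. the red carrier's handle is raised (above 0.65 rad) while the carrier is not yet on the ball (value of joint red_handle above 0.65 rad and horizontal distance between red_carrier and ball above 0.05 m), for 0.2 s.
2. the red carrier sits over the ball, its plate on the platform, with the handle still raised (above 0.5 rad) (value of joint red_handle above 0.5 rad and horizontal distance between red_carrier and ball below 0.018 m and z of red_carrier in the frame of ball below -0.034 m and angle between red_carrier's own z axis and vertical below 0.12 rad), for 0.2 s.
At the end, for the whole second after the job is handed in: The red carrier stands at rest over the ball (axis within 18 mm of the ball's centre, plate within 6 mm of fully down on the platform, tilted under 0.12 rad), its handle pressed down to less than 0.15 rad, and the purple carrier is within 30 mm of where it stood (value of joint red_handle below 0.15 rad and horizontal distance between red_carrier and ball below 0.018 m and z of red_carrier in the frame of ball below -0.034 m and angle between red_carrier's own z axis and vertical below 0.12 rad and linear speed of red_carrier below 0.02 m/s and distance of purple_carrier from where it was at the start of the episode below 0.03 m); the robot touches nothing.
It fails at once if the red carrier is tilted more than 0.6 rad (angle between red_carrier's own z axis and vertical above 0.6 rad).
It fails at once if the red carrier is dropped (faster than 0.5 m/s while no finger touches it) (linear speed of red_carrier above 0.5 m/s and contact force between the fingers and red_carrier below 0.05 N).
It fails at once if the purple carrier is moved more than 30 mm or tilted more than 0.3 rad (distance of purple_carrier from where it was at the start of the episode above 0.03 m or angle between purple_carrier's own z axis and vertical above 0.3 rad).
It also fails if it takes over 72 s, if anything falls off the work surface, if the arm or the gripper's body presses on something with over 40 N, if the wrist force passes 120 N, or if a joint passes its speed limit or range.

### The arm

A 7-joint arm with a two-finger parallel gripper is mounted at the origin on the work surface. World frame = base frame: x ahead of the robot, y to its left, z up, the work surface at z = 0. Lengths are in m, angles in rad, forces in N, time in s.
With the tool pointing down it reaches from about 0.4 to 0.85 m from the base axis. Payload 10.4 kg.
Tool frame: the origin (TCP) lies between the finger pads; the fingertips stand 11 mm ahead of it and the grasp point (between the pads) lies 8 mm behind it (r.tcp_to_tips is the distance from the TCP to the fingertips, in m); z points along the fingers, y is the line along which they close (so a half turn about z gives the same grasp; the last joint's range is limited). The gripper opens to 87 mm and grips with 3 to 60 N. Pads are 19 mm wide; open, the fingers measure 117 mm over their backs; the gripper's body (75 mm by 190 mm) begins 51 mm behind the grasp point.
Start: joints at [-1.192, 0.332, -0.065, 1.46, 0.022, 1.35, -0.088], TCP at [0.244, 0.575, 0.234] pointing down, gripper open.
Joint ranges: [-2.6, 2.6], [-0.5, 2.12], [-1.47, 1.34], [0.16, 2.42], [-1.27, 4.41], [0.06, 2.06], [-2.6, 2.6]. Speed limits (rad/s): [2.22, 2.22, 2.79, 2.79, 3.14, 3.14, 3.14].

### API

Orientations are given as a unit quaternion [x, y, z, w].
In Python, from bench import r gives the robot as it stands. The module is installed in compiled form; this text tells all that it offers.
- The arm moves only by the shell command python3 -m crank 'ROWS' [FORCE]. ROWS is JSON, a list of rows, each an object of numbers: "claw": the closure, from -1 (fully open) to 1 (shut); "dx", "dy", "dz": the shift along the tool's x, y, z each as a share of 3 cm, from -1 to 1; "ax", "ay", "az": the turn, a rotation vector about the tool's x, y, z each as a share of 6 degrees, from -1 to 1. A call has 1 to 8 rows; each row shifts and turns the commanded pose from where the row before left it, along the tool's axes as they then stand; what a row does not reach is not made up. A row lasts 1/12 s, in which the tool goes at most 41.7 mm and 7.16 degrees, less where a joint would pass 70% of its speed; a pose out of reach is approached as far as the arm can. A call with a number of a shift or a turn outside -1 to 1 is refused whole. A call with a gripper value outside its range is refused whole. The fingers move at their own pace and stop on an object; FORCE is the grip in N (left out, the last holds). Time passes only in rows, so rows that do not move let the fingers close. It gives the time, the measured TCP pose, the force, the opening and the grip force at its end, in the units of the state.
- r.read_state(): the state, without advancing time (a new reading comes with each control period).
- r.camera(name): name is "side" or "top" or "wrist"; returns a dict with "color" (420x560x3 uint8, red, green, blue), "mtx" (3x3 intrinsics, pixels), "R" (3x3) and "t" (3): a world point X has camera coordinates R X + t; the wrist camera has in their place "hand_eye" (4x4, takes a point from camera to tool coordinates, whose origin is the TCP and whose axes are the flange's). Camera axes: x right, y down, z forward; pixel columns grow to the right and rows downward; lengths in m; the calibration is good to about 2 mm. A picture is of the moment at which its call begins: read the wrist's pose just before it. There is no depth.
- r.close_job(): hands the job in; it is judged then, once.
The state is a dict: "time": time; "joint_positions": joint angles; "joint_vel": joint speeds; "joint_torque": joint torques, N m; "ee_pos": TCP position; "eef_rot": TCP orientation; "ft_force": force on the tool from outside, world axes, zero at the start; "torque": the same for the moment, N m; "width": finger opening in m; "grip_force": force on a finger pad.
Only numpy, scipy, OpenCV 4.12 (cv2) and the standard library are available. Lean on these libraries where they do the work, as an engineer would, in place of code of your own. Each camera call takes 0.05 s, during which the arm holds its last target. There are 200 camera calls.

## Working session

There is one attempt and no reset: what is moved stays moved. The work goes in short steps, Python scripts to look and compute and a shell command to move; the robot and the scene stay as the last step left them, time stands still between calls to the robot, and variables do not carry over. Pictures are saved under pics/ and viewed, at most 10 in all, crops included, and the job is handed in when it is done.

```bash
mkdir -p pics; python3 - <<'E'
from bench import r
import cv2,pickle
s=r.read_state();print(s)
d={}
for n in("top","side"):
    c=r.camera(n);d[n]=c;cv2.imwrite(f"pics/{n}0.png",c["color"][:,:,::-1]);print(n,c["mtx"].tolist(),c["R"].tolist(),c["t"])
pickle.dump(d,open("cams.pkl","wb"))
E
```

```text
{'time': 0.0, 'joint_positions': array([-1.19158717,  0.33288954, -0.06470215,  1.46092995,  0.02165291,
        1.34986717, -0.0884982 ]), 'joint_vel': array([-1.04450389e-04, -8.76913729e-05, -9.56846436e-04, -5.12858134e-04,
        6.28151381e-04,  7.46112226e-04,  3.00660123e-04]), 'joint_torque': array([-1.53271571e-04, -6.23242235e+01,  2.44482391e-02, -3.89908504e+01,
       -6.12036232e-02,  3.96508514e-02,  1.43320217e-04]), 'ee_pos': array([0.24430718, 0.57488674, 0.23274833]), 'eef_rot': array([ 1.99538007e-01,  9.79889839e-01, -6.93610415e-04, -8.33112687e-05]), 'ft_force': array([-0.22657249, -0.84936759, -0.8352283 ]), 'torque': array([ 0.00314622, -0.07865547,  0.03136232]), 'grip_force': 0.0, 'width': 0.0868679305621589}
top [[523.1879794524197, 0.0, 276.67918693028696], [0.0, 523.1879794524197, 210.1254945532257], [0.0, 0.0, 1.0]] [[-0.02329916639856951, -0.9996892624309426, -0.008861570143597399], [-0.9853762321203066, 0.024460353607198313, -0.16862791072001954], [0.16879226883219456, 0.004803090847458956, -0.9856399445541922]] [0.05256057 0.50852392 1.10563809]
side [[436.60044588296233, 0.0, 276.04237249503865], [0.0, 436.60044588296233, 214.88758565933801], [0.0, 0.0, 1.0]] [[-0.6509159790449432, -0.7591485919329538, -0.0013429780997691611], [-0.5448886373559716, 0.4684336029135688, -0.6954612372675886], [0.5285875150855489, -0.4519550586370579, -0.7185623590670875]] [0.36473233 0.32205937 0.54540806]
```

View pics/top0.png

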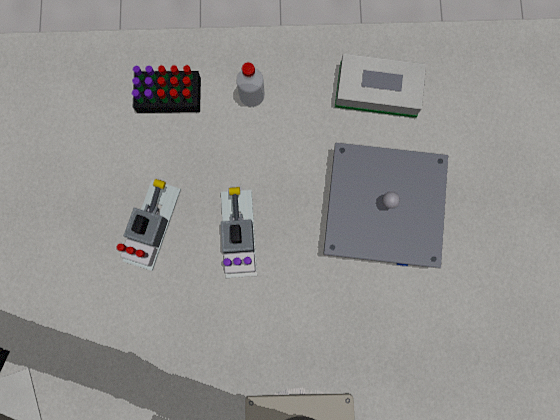

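View pics/side0.png

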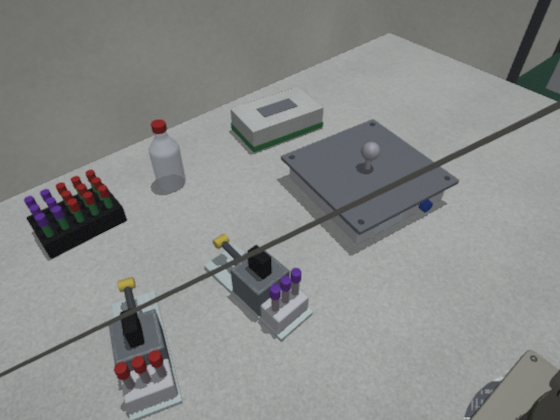

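Top view: red roller (160,184), red grip top ~(140,224), red caps (122,247)/(131,250)/(141,253); purple roller (234,191), caps (228,262)…(248,261); ball (391,200). In the side view the red carrier is at lower left: roller (126,285), caps (122,370)…(155,358), ball (371,151).

```bash
cat > h.py <<'E'
import numpy as np,pickle
C=pickle.load(open("cams.pkl","rb"))
def ray(c,u,v):
    d=c["R"].T@np.linalg.solve(c["mtx"],[u,v,1.]); return -c["R"].T@c["t"],d
def onz(c,u,v,z):
    o,d=ray(c,u,v); return o+d*(z-o[2])/d[2]
def tri(a,b):
    A=[];B=[]
    for n,p in(("top",a),("side",b)):
        o,d=ray(C[n],*p);d/=np.linalg.norm(d);M=np.eye(3)-np.outer(d,d);A.append(M);B.append(M@o)
    return np.linalg.lstsq(np.vstack(A),np.hstack(B),rcond=None)[0]
E
python3 - <<'E'
from h import *
import cv2
print("roller",tri((160,184),(126,285)),onz(C["top"],160,184,.055))
print("ball",tri((391,200),(371,151)),onz(C["top"],391,200,.1))
for p,q in(((122,247),(122,370)),((131,250),(139,363)),((141,253),(155,358))):print("cap",tri(p,q),onz(C["top"],*p,.1))
print("proller",onz(C["top"],234,191,.055),"pcaps",onz(C["top"],238,262,.1))
t=C["top"]["color"][:,:,::-1];s=C["side"]["color"][:,:,::-1]
a=cv2.resize(t[165:285,100:200],None,fx=4,fy=4,interpolation=2);b=cv2.resize(s[270:415,90:190],None,fx=4,fy=4,interpolation=2)[:480]
cv2.imwrite("pics/c1.png",np.hstack([a,b]))
E
```

```text
roller [0.57154779 0.29451509 0.05836306] [0.57223493 0.29517436 0.055     ]
ball [ 0.51466402 -0.19928791  0.10142885] [ 0.51548134 -0.19925474  0.1       ]
cap [0.43109057 0.36325527 0.09299936] [0.43057631 0.36149393 0.1       ]
cap [0.42388376 0.34319051 0.09623905] [0.42391044 0.34270097 0.1       ]
cap [0.41792135 0.32381273 0.09305664] [0.41720976 0.32188349 0.1       ]
proller [0.55244106 0.13267218 0.055     ] pcaps [0.39390174 0.12194624 0.1       ]
```

View pics/c1.png

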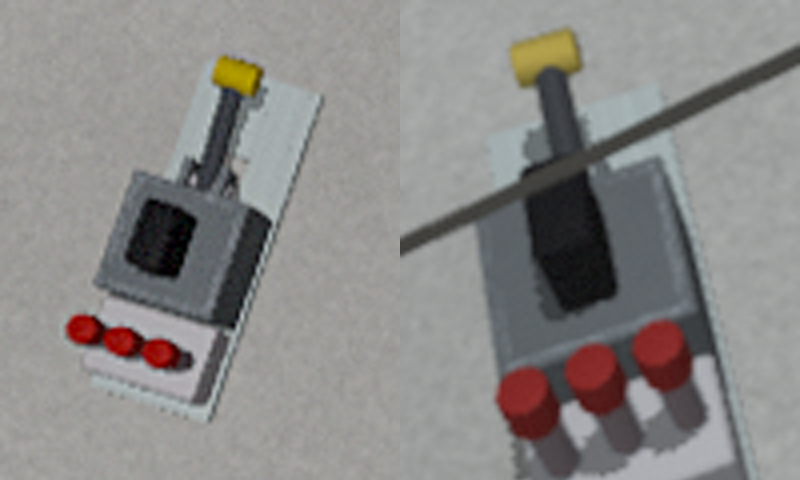

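```bash
cat >> h.py <<'E'
from scipy.spatial.transform import Rotation as Rn
def go(s,p,yaw):
    """shift (units of 30mm, current tool axes) and turn (6deg units) to TCP p, pointing down, tool y along carrier y at yaw(deg)"""
    R=Rn.from_quat(s["eef_rot"]); y=np.radians(yaw)
    T=Rn.from_matrix(np.array([[-np.cos(y),-np.sin(y),0],[-np.sin(y),np.cos(y),0],[0,0,-1.]]).T.copy().T if 0 else np.column_stack([[-np.cos(y),-np.sin(y),0],[-np.sin(y),np.cos(y),0],[0,0,-1]]))
    d=np.array(p)-s["ee_pos"]
    print("tcp",s["ee_pos"].round(4),"shift cur",(R.inv().apply(d)/.03).round(2),"shift after turn",(T.inv().apply(d)/.03).round(2),"turn",((R.inv()*T).as_rotvec(degrees=True)/6).round(2),"F",s["ft_force"].round(1),"w",round(s["width"],4),"t",s["time"])
E
python3 -c "
from h import *;from bench import r
go(r.read_state(),[.5715,.2945,.15],-18.3)"
```

```text
tcp [0.2443 0.5749 0.2328] shift cur [-13.69  -4.33   2.77] shift after turn [-13.29  -5.45   2.76] turn [-0.01  0.   -0.79] F [ 0.2  0.1 -0.3] w 0.087 t 0.1
```

```bash
python3 -m crank '[{"az":-0.79,"claw":-1},{"dx":-0.95,"dy":-0.39,"claw":-1},{"dx":-0.95,"dy":-0.39,"claw":-1},{"dx":-0.95,"dy":-0.39,"claw":-1},{"dx":-0.95,"dy":-0.39,"claw":-1},{"dx":-0.95,"dy":-0.39,"claw":-1},{"dx":-0.95,"dy":-0.39,"claw":-1},{"dx":-0.95,"dy":-0.39,"claw":-1}]' 20
python3 -m crank '[{"dx":-0.95,"dy":-0.39,"claw":-1},{"dx":-0.95,"dy":-0.39,"claw":-1},{"dx":-0.95,"dy":-0.39,"claw":-1},{"dx":-0.95,"dy":-0.39,"claw":-1},{"dx":-0.95,"dy":-0.39,"claw":-1},{"dx":-0.95,"dy":-0.39,"dz":0.7,"claw":-1},{"dx":-0.95,"dy":-0.39,"dz":0.8,"claw":-1},{"claw":-1}]'
python3 - <<'E'
from h import *;from bench import r
import cv2
s=r.read_state();go(s,[.5715,.2945,.05],-18.3)
c=r.camera("wrist");cv2.imwrite("pics/w1.png",c["color"][:,:,::-1])
pickle.dump((s,c),open("w1.pkl","wb"));print(c["hand_eye"].round(4).tolist())
E
```

```text
tcp [0.2443 0.5749 0.2328] shift cur [-13.69  -4.33   6.1 ] shift after turn [-13.29  -5.45   6.09] turn [-0.01  0.   -0.79] F [ 0.2  0.1 -0.3] w 0.087 t 0.1
[[-0.0009, -0.9623, -0.2719, 0.0747], [1.0, -0.0012, 0.0008, -0.001], [-0.0011, -0.2719, 0.9623, -0.1511], [0.0, 0.0, 0.0, 1.0]]invalid input at $[0]: expected keys claw, dx, dy, dz, ax, ay, az
invalid input at $[0]: expected keys claw, dx, dy, dz, ax, ay, az
```

View pics/w1.png

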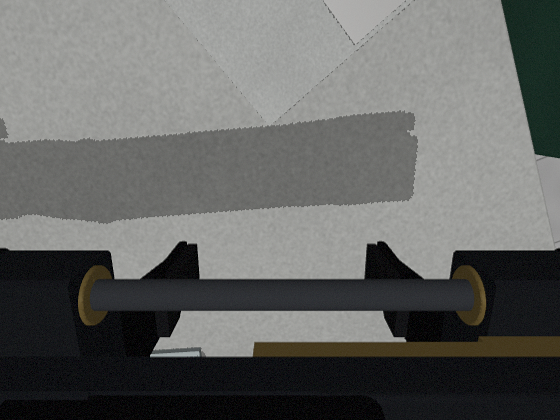

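The rows need every key, so nothing has moved yet and the wrist picture shows only bench and fingers. I'll resend with all keys.

```bash
python3 -m crank '[{"claw":-1,"dx":0,"dy":0,"dz":0,"ax":0,"ay":0,"az":-0.79},{"claw":-1,"dx":-0.95,"dy":-0.39,"dz":0,"ax":0,"ay":0,"az":0},{"claw":-1,"dx":-0.95,"dy":-0.39,"dz":0,"ax":0,"ay":0,"az":0},{"claw":-1,"dx":-0.95,"dy":-0.39,"dz":0,"ax":0,"ay":0,"az":0},{"claw":-1,"dx":-0.95,"dy":-0.39,"dz":0,"ax":0,"ay":0,"az":0},{"claw":-1,"dx":-0.95,"dy":-0.39,"dz":0,"ax":0,"ay":0,"az":0},{"claw":-1,"dx":-0.95,"dy":-0.39,"dz":0,"ax":0,"ay":0,"az":0},{"claw":-1,"dx":-0.95,"dy":-0.39,"dz":0,"ax":0,"ay":0,"az":0}]' 20
python3 -m crank '[{"claw":-1,"dx":-0.95,"dy":-0.39,"dz":0,"ax":0,"ay":0,"az":0},{"claw":-1,"dx":-0.95,"dy":-0.39,"dz":0,"ax":0,"ay":0,"az":0},{"claw":-1,"dx":-0.95,"dy":-0.39,"dz":0,"ax":0,"ay":0,"az":0},{"claw":-1,"dx":-0.95,"dy":-0.39,"dz":0,"ax":0,"ay":0,"az":0},{"claw":-1,"dx":-0.95,"dy":-0.39,"dz":0,"ax":0,"ay":0,"az":0},{"claw":-1,"dx":-0.95,"dy":-0.39,"dz":0.7,"ax":0,"ay":0,"az":0},{"claw":-1,"dx":-0.95,"dy":-0.39,"dz":0.8,"ax":0,"ay":0,"az":0},{"claw":-1,"dx":0,"dy":0,"dz":0,"ax":0,"ay":0,"az":0}]'
python3 - <<'E'
from h import *;from bench import r
import cv2
s=r.read_state();go(s,[.5715,.2945,.05],-18.3)
c=r.camera("wrist");cv2.imwrite("pics/w2.png",c["color"][:,:,::-1])
pickle.dump((s,c),open("w2.pkl","wb"))
E
```

```text
time: 0.82
ee_pos: [0.4091, 0.4337, 0.2334]
eef_rot: [0.159, 0.987, -0.0, -0.0]
ft_force: [0.8, 0.1, 0.3]
width: 0.0867
grip_force: 0.0
time: 1.48
ee_pos: [0.5747, 0.2868, 0.1833]
eef_rot: [0.163, 0.987, -0.004, -0.001]
ft_force: [-0.3, -1.4, -1.9]
width: 0.0869
grip_force: 0.0
tcp [0.5747 0.2868 0.1833] shift cur [0.18 0.24 4.44] shift after turn [0.18 0.21 4.44] turn [-0.07 -0.01 -0.07] F [-0.3 -1.4 -1.9] w 0.0869 t 1.4833
```

View pics/w2.png

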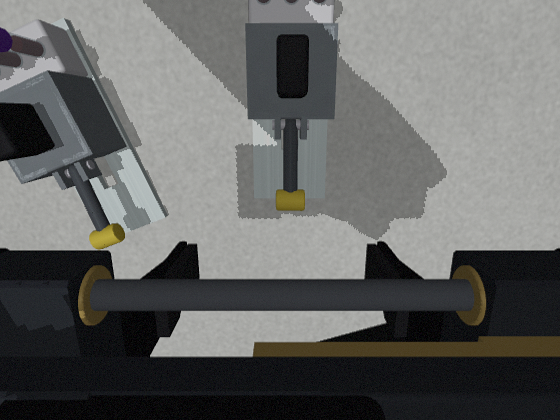

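Wrist view: red carrier straight ahead and well aligned; roller at (290,200), grip top centre (292,66).

```bash
cat >> h.py <<'E'
def wr(s,c,u,v,z):
    H=c["hand_eye"];R=Rn.from_quat(s["eef_rot"])
    o=s["ee_pos"]+R.apply(H[:3,3]);d=R.apply(H[:3,:3]@np.linalg.solve(c["mtx"],[u,v,1.]))
    return o+d*(z-o[2])/d[2]
E
python3 - <<'E'
from h import *;from bench import r
s,c=pickle.load(open("w2.pkl","rb"))
a=wr(s,c,290,200,.058);b=wr(s,c,292,66,.109);print(a,b,a-b,np.degrees(np.arctan2(*(a-b)[1::-1])))
s=r.read_state();a=(a+[.5715,.2945,.058])/2;a[2]=.048;go(s,a,-18.3)
E
```

```text
[0.57301506 0.29307697 0.058     ] [0.47952864 0.32454293 0.109     ] [ 0.09348643 -0.03146596 -0.051     ] -18.60236563811512
tcp [0.573  0.29   0.1852] shift cur [0.06 0.14 4.57] shift after turn [0.06 0.11 4.57] turn [-0.05 -0.02 -0.05] F [-0.1  0.4 -1. ] w 0.087 t 1.5333
```

```bash
python3 -m crank '[{"claw":-1,"dx":0.06,"dy":0.12,"dz":0.8,"ax":0,"ay":0,"az":0},{"claw":-1,"dx":0,"dy":0,"dz":0.8,"ax":0,"ay":0,"az":0},{"claw":-1,"dx":0,"dy":0,"dz":0.8,"ax":0,"ay":0,"az":0},{"claw":-1,"dx":0,"dy":0,"dz":0.8,"ax":0,"ay":0,"az":0},{"claw":-1,"dx":0,"dy":0,"dz":0.8,"ax":0,"ay":0,"az":0},{"claw":-1,"dx":0,"dy":0,"dz":0.5,"ax":0,"ay":0,"az":0},{"claw":-1,"dx":0,"dy":0,"dz":0,"ax":0,"ay":0,"az":0},{"claw":-1,"dx":0,"dy":0,"dz":0,"ax":0,"ay":0,"az":0}]'
python3 -c "
from h import *;from bench import r
go(r.read_state(),[.5723,.2938,.048],-18.5)"
```

```text
time: 2.2
ee_pos: [0.5706, 0.2993, 0.0536]
eef_rot: [0.158, 0.987, -0.0, -0.001]
ft_force: [0.2, 0.9, 0.1]
width: 0.0871
grip_force: 0.0
tcp [0.5706 0.2993 0.0536] shift cur [-0.11 -0.16  0.19] shift after turn [-0.11 -0.15  0.19] turn [-0.   -0.01  0.05] F [0.2 0.9 0.1] w 0.0871 t 2.2
```

```bash
python3 -m crank '[{"claw":-1,"dx":-0.1,"dy":-0.15,"dz":0.15,"ax":0,"ay":0,"az":0},{"claw":-1,"dx":0,"dy":0,"dz":0,"ax":0,"ay":0,"az":0},{"claw":1,"dx":0,"dy":0,"dz":0,"ax":0,"ay":0,"az":0},{"claw":1,"dx":0,"dy":0,"dz":0,"ax":0,"ay":0,"az":0},{"claw":1,"dx":0,"dy":0,"dz":0,"ax":0,"ay":0,"az":0},{"claw":1,"dx":0,"dy":0,"dz":0,"ax":0,"ay":0,"az":0},{"claw":1,"dx":0,"dy":0,"dz":0,"ax":0,"ay":0,"az":0},{"claw":1,"dx":0,"dy":0,"dz":0,"ax":0,"ay":0,"az":0}]' 15
python3 -c "
from h import *;from bench import r
go(r.read_state(),[.5723,.2938,.048],-18.5)"
```

```text
time: 2.87
ee_pos: [0.5727, 0.2934, 0.0491]
eef_rot: [0.159, 0.987, 0.0, 0.0]
ft_force: [0.2, -0.0, 0.2]
width: 0.0551
grip_force: 0.0
tcp [0.5727 0.2934 0.0491] shift cur [0.02 0.01 0.04] shift after turn [0.02 0.01 0.04] turn [ 0.   -0.    0.04] F [ 0.2 -0.   0.2] w 0.0551 t 2.8667
```

```bash
python3 -m crank '[{"claw":1,"dx":0,"dy":0,"dz":0,"ax":0,"ay":0,"az":0},{"claw":1,"dx":0,"dy":0,"dz":0,"ax":0,"ay":0,"az":0},{"claw":1,"dx":0,"dy":0,"dz":0,"ax":0,"ay":0,"az":0},{"claw":1,"dx":0,"dy":0,"dz":0,"ax":0,"ay":0,"az":0},{"claw":1,"dx":0,"dy":0,"dz":0,"ax":0,"ay":0,"az":0},{"claw":1,"dx":0,"dy":0,"dz":0,"ax":0,"ay":0,"az":0},{"claw":1,"dx":0,"dy":0,"dz":0,"ax":0,"ay":0,"az":0},{"claw":1,"dx":0,"dy":0,"dz":0,"ax":0,"ay":0,"az":0}]' 15
python3 -c "
from h import *;from bench import r
go(r.read_state(),[.5723,.2938,.048],-18.5)"
```

```text
time: 3.53
ee_pos: [0.5728, 0.2934, 0.049]
eef_rot: [0.159, 0.987, 0.0, 0.0]
ft_force: [0.7, -0.2, -1.1]
width: 0.0237
grip_force: 15.0
tcp [0.5728 0.2934 0.049 ] shift cur [0.02 0.01 0.03] shift after turn [0.02 0.01 0.03] turn [0.   0.   0.04] F [ 0.7 -0.2 -1.1] w 0.0237 t 3.5333
```

Gripped at 23.7 mm, which is the roller. Now I'll swing it up along the arc.

```bash
python3 -m crank '[{"claw":1,"dx":0.07,"dy":0,"dz":-0.30,"ax":0,"ay":0,"az":0},{"claw":1,"dx":0.12,"dy":0,"dz":-0.29,"ax":0,"ay":0,"az":0},{"claw":1,"dx":0.16,"dy":0,"dz":-0.27,"ax":0,"ay":0,"az":0},{"claw":1,"dx":0.2,"dy":0,"dz":-0.24,"ax":0,"ay":0,"az":0},{"claw":1,"dx":0.15,"dy":0,"dz":-0.14,"ax":0,"ay":0,"az":0},{"claw":1,"dx":0.13,"dy":0,"dz":-0.1,"ax":0,"ay":0,"az":0},{"claw":1,"dx":0,"dy":0,"dz":0,"ax":0,"ay":0,"az":0},{"claw":1,"dx":0,"dy":0,"dz":0,"ax":0,"ay":0,"az":0}]'
python3 -c "
from h import *;from bench import r
go(r.read_state(),[.5723,.2938,.048],-18.5)"
```

```text
time: 4.2
ee_pos: [0.5489, 0.3013, 0.0893]
eef_rot: [0.159, 0.987, 0.0, 0.0]
ft_force: [-0.9, -0.6, -4.3]
width: 0.0238
grip_force: 15.0
tcp [0.5489 0.3013 0.0893] shift cur [-0.82  0.01  1.38] shift after turn [-0.82  0.01  1.38] turn [ 0.   -0.    0.04] F [-0.9 -0.6 -4.3] w 0.0238 t 4.2
```

```bash
python3 -m crank '[{"claw":-0.4,"dx":0,"dy":0,"dz":0,"ax":0,"ay":0,"az":0},{"claw":-0.4,"dx":0,"dy":0,"dz":0,"ax":0,"ay":0,"az":0},{"claw":-0.4,"dx":0,"dy":0,"dz":0,"ax":0,"ay":0,"az":0},{"claw":-0.4,"dx":0,"dy":0,"dz":-0.3,"ax":0,"ay":0,"az":0},{"claw":-0.4,"dx":-0.4,"dy":0,"dz":-0.8,"ax":0,"ay":0,"az":0},{"claw":-0.4,"dx":-0.8,"dy":0,"dz":-0.9,"ax":0,"ay":0,"az":0},{"claw":-0.4,"dx":0,"dy":0,"dz":-0.9,"ax":0,"ay":0,"az":0},{"claw":-0.4,"dx":0,"dy":0,"dz":0,"ax":0,"ay":0,"az":0}]'
python3 -m crank '[{"claw":-0.4,"dx":0,"dy":0,"dz":0,"ax":0,"ay":0,"az":0},{"claw":-0.4,"dx":0,"dy":0,"dz":0,"ax":0,"ay":0,"az":0}]'
python3 - <<'E'
from h import *;from bench import r
import cv2
s=r.read_state();go(s,[.478,.325,.086],-18.3)
c=r.camera("wrist");cv2.imwrite("pics/w3.png",c["color"][:,:,::-1])
pickle.dump((s,c),open("w3.pkl","wb"))
E
```

```text
time: 4.87
ee_pos: [0.587, 0.2898, 0.1831]
eef_rot: [0.16, 0.987, 0.003, 0.004]
ft_force: [-0.2, 0.6, 0.2]
width: 0.0597
grip_force: 0.0
time: 5.03
ee_pos: [0.583, 0.29, 0.1762]
eef_rot: [0.159, 0.987, 0.0, -0.0]
ft_force: [0.1, -0.4, -0.1]
width: 0.0608
grip_force: 0.0
tcp [0.583  0.29   0.1762] shift cur [3.69 0.01 3.01] shift after turn [3.69 0.01 3.01] turn [ 0. -0.  0.] F [ 0.1 -0.4 -0.1] w 0.0608 t 5.0333
```

View pics/w3.png

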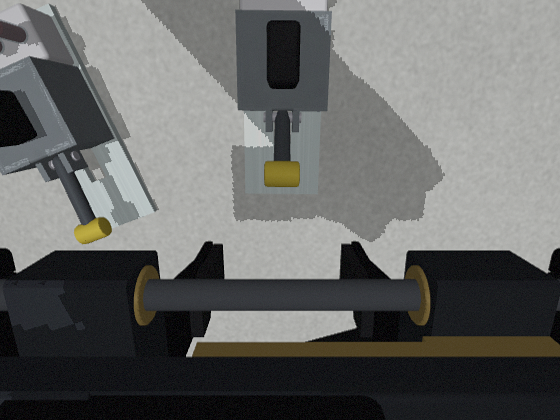

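The handle is up: the roller at (282,174) looks nearer and larger. The grip top is centred at (283,54).

```bash
python3 - <<'E'
from h import *;from bench import r
s,c=pickle.load(open("w3.pkl","rb"))
b=wr(s,c,283.5,54,.109);a=wr(s,c,282,174,.097);print(a,b,np.linalg.norm((a-b)[:2]))
b[2]=.12;go(r.read_state(),b,-18.5)
E
```

```text
[0.55076587 0.30014076 0.097     ] [0.48067262 0.32423205 0.109     ] 0.07411784495957371
tcp [0.5826 0.2899 0.1756] shift cur [3.58 0.02 1.86] shift after turn [3.59 0.01 1.85] turn [-0.01 -0.01  0.04] F [-0.  -0.2  0.2] w 0.0607 t 5.0833
```

```bash
python3 -m crank '[{"claw":-0.4,"dx":0.8,"dy":0,"dz":0,"ax":0,"ay":0,"az":0},{"claw":-0.4,"dx":0.9,"dy":0,"dz":0,"ax":0,"ay":0,"az":0},{"claw":-0.4,"dx":0.9,"dy":0,"dz":0,"ax":0,"ay":0,"az":0},{"claw":-0.4,"dx":0.9,"dy":0,"dz":0.4,"ax":0,"ay":0,"az":0},{"claw":-0.4,"dx":0.1,"dy":0,"dz":0.6,"ax":0,"ay":0,"az":0},{"claw":-0.4,"dx":0,"dy":0,"dz":0.4,"ax":0,"ay":0,"az":0},{"claw":-0.4,"dx":0,"dy":0,"dz":0,"ax":0,"ay":0,"az":0},{"claw":-0.4,"dx":0,"dy":0,"dz":0,"ax":0,"ay":0,"az":0}]'
python3 -c "
from h import *;from bench import r
go(r.read_state(),[.480,.3245,.086],-18.5)"
```

```text
time: 5.75
ee_pos: [0.481, 0.3227, 0.1334]
eef_rot: [0.159, 0.987, -0.001, -0.0]
ft_force: [1.0, -0.2, 0.3]
width: 0.0608
grip_force: 0.0
tcp [0.481  0.3227 0.1334] shift cur [0.05 0.05 1.58] shift after turn [0.05 0.05 1.58] turn [-0.02 -0.01  0.03] F [ 1.  -0.2  0.3] w 0.0608 t 5.75
```

```bash
python3 -m crank '[{"claw":-0.4,"dx":0.05,"dy":0.05,"dz":0.5,"ax":0,"ay":0,"az":0},{"claw":-0.4,"dx":0,"dy":0,"dz":0.5,"ax":0,"ay":0,"az":0},{"claw":-0.4,"dx":0,"dy":0,"dz":0.4,"ax":0,"ay":0,"az":0},{"claw":-0.4,"dx":0,"dy":0,"dz":0.18,"ax":0,"ay":0,"az":0},{"claw":-0.4,"dx":0,"dy":0,"dz":0,"ax":0,"ay":0,"az":0},{"claw":1,"dx":0,"dy":0,"dz":0,"ax":0,"ay":0,"az":0},{"claw":1,"dx":0,"dy":0,"dz":0,"ax":0,"ay":0,"az":0},{"claw":1,"dx":0,"dy":0,"dz":0,"ax":0,"ay":0,"az":0}]' 40
python3 -m crank '[{"claw":1,"dx":0,"dy":0,"dz":0,"ax":0,"ay":0,"az":0},{"claw":1,"dx":0,"dy":0,"dz":0,"ax":0,"ay":0,"az":0},{"claw":1,"dx":0,"dy":0,"dz":0,"ax":0,"ay":0,"az":0},{"claw":1,"dx":0,"dy":0,"dz":0,"ax":0,"ay":0,"az":0},{"claw":1,"dx":0,"dy":0,"dz":0,"ax":0,"ay":0,"az":0},{"claw":1,"dx":0,"dy":0,"dz":0,"ax":0,"ay":0,"az":0},{"claw":1,"dx":0,"dy":0,"dz":0,"ax":0,"ay":0,"az":0},{"claw":1,"dx":0,"dy":0,"dz":0,"ax":0,"ay":0,"az":0}]' 50
python3 -c "
from h import *;from bench import r
go(r.read_state(),[.480,.3245,.086],-18.5)"
```

```text
time: 6.42
ee_pos: [0.4803, 0.3259, 0.0878]
eef_rot: [0.159, 0.987, 0.001, 0.0]
ft_force: [-0.4, 0.2, 0.2]
width: 0.0483
grip_force: 0.0
time: 7.08
ee_pos: [0.4798, 0.3254, 0.0869]
eef_rot: [0.159, 0.987, -0.0, -0.0]
ft_force: [-0.9, -0.9, 2.5]
width: 0.0198
grip_force: 49.9
tcp [0.4798 0.3254 0.0869] shift cur [-0.02 -0.03  0.03] shift after turn [-0.02 -0.03  0.03] turn [-0.   -0.    0.03] F [-0.9 -0.9  2.5] w 0.0198 t 7.0833
```

```bash
python3 -m crank '[{"claw":1,"dx":0,"dy":0,"dz":-0.3,"ax":0,"ay":0,"az":0},{"claw":1,"dx":0,"dy":0,"dz":-0.6,"ax":0,"ay":0,"az":0},{"claw":1,"dx":0,"dy":0,"dz":-0.8,"ax":0,"ay":0,"az":0},{"claw":1,"dx":0,"dy":0,"dz":-0.9,"ax":0,"ay":0,"az":0},{"claw":1,"dx":0,"dy":0,"dz":-0.9,"ax":0,"ay":0,"az":0},{"claw":1,"dx":0,"dy":0,"dz":-0.9,"ax":0,"ay":0,"az":0},{"claw":1,"dx":0,"dy":0,"dz":-0.7,"ax":0,"ay":0,"az":0},{"claw":1,"dx":0,"dy":0,"dz":-0.4,"ax":0,"ay":0,"az":0}]' 50
python3 -c "
from h import *;from bench import r
go(r.read_state(),[.515,-.1993,.25],-18.5)"
```

```text
time: 7.75
ee_pos: [0.48, 0.326, 0.2545]
eef_rot: [0.159, 0.987, 0.001, 0.001]
ft_force: [0.2, 0.5, -6.9]
width: 0.0197
grip_force: 49.9
tcp [0.48   0.326  0.2545] shift cur [ -6.6  -16.26   0.12] shift after turn [ -6.66 -16.24   0.15] turn [0.02 0.01 0.04] F [ 0.2  0.5 -6.9] w 0.0197 t 7.75
```

```bash
python3 -m crank '[{"claw":1,"dx":-0.1,"dy":-0.25,"dz":0,"ax":0,"ay":0,"az":0},{"claw":1,"dx":-0.2,"dy":-0.5,"dz":0,"ax":0,"ay":0,"az":0},{"claw":1,"dx":-0.3,"dy":-0.73,"dz":0,"ax":0,"ay":0,"az":0},{"claw":1,"dx":-0.3,"dy":-0.73,"dz":0,"ax":0,"ay":0,"az":0},{"claw":1,"dx":-0.3,"dy":-0.73,"dz":0,"ax":0,"ay":0,"az":0},{"claw":1,"dx":-0.3,"dy":-0.73,"dz":0,"ax":0,"ay":0,"az":0},{"claw":1,"dx":-0.3,"dy":-0.73,"dz":0,"ax":0,"ay":0,"az":0},{"claw":1,"dx":-0.3,"dy":-0.73,"dz":0,"ax":0,"ay":0,"az":0}]'
python3 -m crank '[{"claw":1,"dx":-0.3,"dy":-0.73,"dz":0,"ax":0,"ay":0,"az":0},{"claw":1,"dx":-0.3,"dy":-0.73,"dz":0,"ax":0,"ay":0,"az":0},{"claw":1,"dx":-0.3,"dy":-0.73,"dz":0,"ax":0,"ay":0,"az":0},{"claw":1,"dx":-0.3,"dy":-0.73,"dz":0,"ax":0,"ay":0,"az":0},{"claw":1,"dx":-0.3,"dy":-0.73,"dz":0,"ax":0,"ay":0,"az":0},{"claw":1,"dx":-0.3,"dy":-0.73,"dz":0,"ax":0,"ay":0,"az":0},{"claw":1,"dx":-0.3,"dy":-0.73,"dz":0,"ax":0,"ay":0,"az":0},{"claw":1,"dx":-0.3,"dy":-0.73,"dz":0,"ax":0,"ay":0,"az":0}]'
python3 -m crank '[{"claw":1,"dx":-0.3,"dy":-0.73,"dz":0,"ax":0,"ay":0,"az":0},{"claw":1,"dx":-0.3,"dy":-0.73,"dz":0,"ax":0,"ay":0,"az":0},{"claw":1,"dx":-0.3,"dy":-0.73,"dz":0,"ax":0,"ay":0,"az":0},{"claw":1,"dx":-0.3,"dy":-0.73,"dz":0,"ax":0,"ay":0,"az":0},{"claw":1,"dx":-0.3,"dy":-0.73,"dz":0,"ax":0,"ay":0,"az":0},{"claw":1,"dx":-0.2,"dy":-0.55,"dz":0,"ax":0,"ay":0,"az":0},{"claw":1,"dx":-0.1,"dy":-0.35,"dz":0,"ax":0,"ay":0,"az":0},{"claw":1,"dx":0,"dy":0,"dz":0,"ax":0,"ay":0,"az":0}]'
python3 -m crank '[{"claw":1,"dx":0,"dy":0,"dz":0,"ax":0,"ay":0,"az":0},{"claw":1,"dx":0,"dy":0,"dz":0,"ax":0,"ay":0,"az":0}]'
python3 - <<'E'
from h import *;from bench import r
import cv2
go(r.read_state(),[.515,-.1993,.16],-18.5)
a=r.camera("top")["color"][80:290,270:480,::-1];b=r.camera("side")["color"][20:240,260:480,::-1]
cv2.imwrite("pics/t4.png",np.hstack([cv2.resize(a,(400,400),interpolation=2),cv2.resize(b,(400,400),interpolation=2)]))
E
```

```text
time: 8.42
ee_pos: [0.4902, 0.1565, 0.2495]
eef_rot: [0.159, 0.987, -0.001, -0.001]
ft_force: [0.2, -1.0, -7.3]
width: 0.0195
grip_force: 49.9
time: 9.08
ee_pos: [0.5029, -0.0319, 0.2496]
eef_rot: [0.16, 0.987, -0.0, -0.002]
ft_force: [0.3, 0.3, -7.4]
width: 0.0195
grip_force: 49.9
time: 9.75
ee_pos: [0.511, -0.1793, 0.2502]
eef_rot: [0.161, 0.987, -0.001, -0.001]
ft_force: [-1.0, -0.5, -6.8]
width: 0.0195
grip_force: 49.9
time: 9.92
ee_pos: [0.5127, -0.1748, 0.2509]
eef_rot: [0.158, 0.987, 0.0, -0.001]
ft_force: [-0.7, -0.1, -5.8]
width: 0.02
grip_force: 49.9
tcp [ 0.5127 -0.1748  0.2509] shift cur [-0.33 -0.75  3.03] shift after turn [-0.33 -0.75  3.03] turn [ 0.01 -0.02  0.04] F [-0.7 -0.1 -5.8] w 0.02 t 9.9167
```

View pics/t4.png

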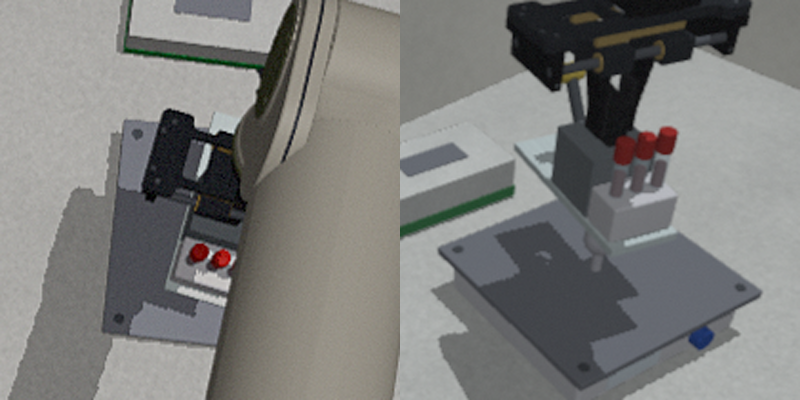

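Carrier level with the handle still up; the ball is just under the front plate edge in the side view. Next I'll correct the position in xy.

```bash
python3 -m crank '[{"claw":1,"dx":-0.15,"dy":-0.4,"dz":0,"ax":0,"ay":0,"az":0},{"claw":1,"dx":-0.15,"dy":-0.35,"dz":0,"ax":0,"ay":0,"az":0},{"claw":1,"dx":0,"dy":0,"dz":0,"ax":0,"ay":0,"az":0},{"claw":1,"dx":0,"dy":0,"dz":0,"ax":0,"ay":0,"az":0},{"claw":1,"dx":0,"dy":0,"dz":0,"ax":0,"ay":0,"az":0}]'
python3 -c "
from h import *;from bench import r
go(r.read_state(),[.515,-.1993,.147],-18.5)"
```

```text
time: 10.43
ee_pos: [0.5148, -0.1988, 0.2517]
eef_rot: [0.158, 0.987, 0.0, -0.0]
ft_force: [-0.2, 1.0, -7.3]
width: 0.0195
grip_force: 49.9
tcp [ 0.5148 -0.1988  0.2517] shift cur [-0.01 -0.02  3.49] shift after turn [-0.01 -0.01  3.49] turn [ 0.01 -0.    0.05] F [-0.2  1.  -7.3] w 0.0195 t 10.4333
```

```bash
python3 -m crank '[{"claw":1,"dx":0,"dy":0,"dz":0.3,"ax":0,"ay":0,"az":0},{"claw":1,"dx":0,"dy":0,"dz":0.4,"ax":0,"ay":0,"az":0},{"claw":1,"dx":0,"dy":0,"dz":0.4,"ax":0,"ay":0,"az":0},{"claw":1,"dx":0,"dy":0,"dz":0.4,"ax":0,"ay":0,"az":0},{"claw":1,"dx":0,"dy":0,"dz":0.4,"ax":0,"ay":0,"az":0},{"claw":1,"dx":0,"dy":0,"dz":0,"ax":0,"ay":0,"az":0}]'
python3 -m crank '[{"claw":1,"dx":0,"dy":0,"dz":0.4,"ax":0,"ay":0,"az":0},{"claw":1,"dx":0,"dy":0,"dz":0.4,"ax":0,"ay":0,"az":0},{"claw":1,"dx":0,"dy":0,"dz":0.4,"ax":0,"ay":0,"az":0},{"claw":1,"dx":0,"dy":0,"dz":0.2,"ax":0,"ay":0,"az":0},{"claw":1,"dx":0,"dy":0,"dz":0,"ax":0,"ay":0,"az":0},{"claw":1,"dx":0,"dy":0,"dz":0,"ax":0,"ay":0,"az":0}]'
python3 -c "
from h import *;from bench import r
go(r.read_state(),[.515,-.1993,.147],-18.5)"
```

```text
time: 10.93
ee_pos: [0.5132, -0.1993, 0.1914]
eef_rot: [0.159, 0.987, 0.0, -0.002]
ft_force: [-0.9, 0.7, -8.2]
width: 0.0194
grip_force: 49.9
time: 11.43
ee_pos: [0.5145, -0.2, 0.1526]
eef_rot: [0.159, 0.987, -0.0, -0.0]
ft_force: [-0.7, 0.6, -7.0]
width: 0.0196
grip_force: 49.9
tcp [ 0.5145 -0.2     0.1526] shift cur [-0.01  0.03  0.19] shift after turn [-0.01  0.03  0.19] turn [-0.   -0.01  0.04] F [-0.7  0.6 -7. ] w 0.0196 t 11.4333
```

No contact. Down the last 5–6 mm, until the weight comes off the wrist.

```bash
python3 -m crank '[{"claw":1,"dx":0,"dy":0,"dz":0.1,"ax":0,"ay":0,"az":0},{"claw":1,"dx":0,"dy":0,"dz":0.08,"ax":0,"ay":0,"az":0},{"claw":1,"dx":0,"dy":0,"dz":0.04,"ax":0,"ay":0,"az":0},{"claw":1,"dx":0,"dy":0,"dz":0,"ax":0,"ay":0,"az":0},{"claw":1,"dx":0,"dy":0,"dz":0,"ax":0,"ay":0,"az":0}]'
```

```text
time: 11.85
ee_pos: [0.515, -0.2001, 0.1468]
eef_rot: [0.159, 0.987, 0.0, 0.001]
ft_force: [-1.2, -0.3, -0.0]
width: 0.0199
grip_force: 50.0
```

```bash
python3 -m crank '[{"claw":-0.4,"dx":0,"dy":0,"dz":0,"ax":0,"ay":0,"az":0},{"claw":-0.4,"dx":0,"dy":0,"dz":0,"ax":0,"ay":0,"az":0},{"claw":-0.4,"dx":0,"dy":0,"dz":0,"ax":0,"ay":0,"az":0},{"claw":-0.4,"dx":0,"dy":0,"dz":-0.2,"ax":0,"ay":0,"az":0},{"claw":-0.4,"dx":0,"dy":0,"dz":-0.6,"ax":0,"ay":0,"az":0},{"claw":-0.4,"dx":0,"dy":0,"dz":-0.8,"ax":0,"ay":0,"az":0},{"claw":-0.4,"dx":0,"dy":0,"dz":-0.8,"ax":0,"ay":0,"az":0},{"claw":-0.4,"dx":-0.6,"dy":0,"dz":-0.5,"ax":0,"ay":0,"az":0}]'
python3 -m crank '[{"claw":-0.4,"dx":-0.8,"dy":0,"dz":0,"ax":0,"ay":0,"az":0},{"claw":-0.4,"dx":-0.8,"dy":0,"dz":0,"ax":0,"ay":0,"az":0},{"claw":-0.4,"dx":-0.8,"dy":0,"dz":0,"ax":0,"ay":0,"az":0},{"claw":-0.4,"dx":-0.2,"dy":0,"dz":0,"ax":0,"ay":0,"az":0},{"claw":-0.4,"dx":0,"dy":0,"dz":0,"ax":0,"ay":0,"az":0},{"claw":-0.4,"dx":0,"dy":0,"dz":0,"ax":0,"ay":0,"az":0}]'
python3 - <<'E'
from h import *;from bench import r
import cv2
s=r.read_state();go(s,[.515+.074*.948,-.2-.074*.317,.148],-18.4)
c=r.camera("wrist");cv2.imwrite("pics/w5.png",c["color"][:,:,::-1])
pickle.dump((s,c),open("w5.pkl","wb"))
E
```

```text
time: 12.52
ee_pos: [0.531, -0.2059, 0.2366]
eef_rot: [0.159, 0.987, 0.0, 0.001]
ft_force: [1.1, -1.1, 0.0]
width: 0.0591
grip_force: 0.0
time: 13.02
ee_pos: [0.6054, -0.2303, 0.2332]
eef_rot: [0.159, 0.987, -0.0, -0.0]
ft_force: [0.6, 0.4, 0.9]
width: 0.0606
grip_force: 0.0
tcp [ 0.6054 -0.2303  0.2332] shift cur [0.71 0.01 2.84] shift after turn [0.71 0.   2.84] turn [-0.   -0.01  0.02] F [0.6 0.4 0.9] w 0.0606 t 13.0167
```

View pics/w5.png

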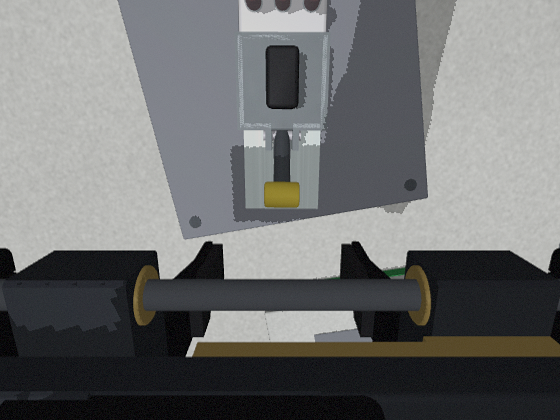

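The carrier sits on the platform and stayed put; roller at (282,194), grip top (282,77).

```bash
python3 - <<'E'
from h import *;from bench import r
s,c=pickle.load(open("w5.pkl","rb"))
b=wr(s,c,282,77,.169);a=wr(s,c,282,194,.157);print(a,b,np.linalg.norm((a-b)[:2]))
a[2]=.148;go(r.read_state(),a,-18.4)
E
```

```text
[ 0.58584583 -0.22434524  0.157     ] [ 0.51518255 -0.20094436  0.169     ] 0.07443722626861932
tcp [ 0.6051 -0.2302  0.2334] shift cur [ 0.67 -0.02  2.85] shift after turn [ 0.67 -0.02  2.85] turn [-0.   -0.    0.01] F [-0.2  0.1  1.1] w 0.0607 t 13.0667
```

```bash
python3 -m crank '[{"claw":-0.4,"dx":0.67,"dy":0,"dz":0.4,"ax":0,"ay":0,"az":0},{"claw":-0.4,"dx":0,"dy":0,"dz":0.5,"ax":0,"ay":0,"az":0},{"claw":-0.4,"dx":0,"dy":0,"dz":0.6,"ax":0,"ay":0,"az":0},{"claw":-0.4,"dx":0,"dy":0,"dz":0.6,"ax":0,"ay":0,"az":0},{"claw":-0.4,"dx":0,"dy":0,"dz":0.5,"ax":0,"ay":0,"az":0},{"claw":-0.4,"dx":0,"dy":0,"dz":0.25,"ax":0,"ay":0,"az":0},{"claw":-0.4,"dx":0,"dy":0,"dz":0,"ax":0,"ay":0,"az":0},{"claw":-0.4,"dx":0,"dy":0,"dz":0,"ax":0,"ay":0,"az":0}]'
python3 -c "
from h import *;from bench import r
go(r.read_state(),[.5858,-.2243,.148],-18.4)"
```

```text
time: 13.73
ee_pos: [0.5865, -0.2237, 0.1485]
eef_rot: [0.159, 0.987, 0.0, 0.0]
ft_force: [-0.7, -0.2, 1.0]
width: 0.061
grip_force: 0.0
tcp [ 0.5865 -0.2237  0.1485] shift cur [ 0.02 -0.03  0.02] shift after turn [ 0.02 -0.03  0.02] turn [0.   0.   0.02] F [-0.7 -0.2  1. ] w 0.061 t 13.7333
```

```bash
python3 -m crank '[{"claw":1,"dx":0,"dy":0,"dz":0,"ax":0,"ay":0,"az":0},{"claw":1,"dx":0,"dy":0,"dz":0,"ax":0,"ay":0,"az":0},{"claw":1,"dx":0,"dy":0,"dz":0,"ax":0,"ay":0,"az":0},{"claw":1,"dx":0,"dy":0,"dz":0,"ax":0,"ay":0,"az":0},{"claw":1,"dx":0,"dy":0,"dz":0,"ax":0,"ay":0,"az":0},{"claw":1,"dx":0,"dy":0,"dz":0,"ax":0,"ay":0,"az":0},{"claw":1,"dx":0,"dy":0,"dz":0,"ax":0,"ay":0,"az":0},{"claw":1,"dx":0,"dy":0,"dz":0,"ax":0,"ay":0,"az":0}]' 30
python3 -m crank '[{"claw":1,"dx":0,"dy":0,"dz":0,"ax":0,"ay":0,"az":0},{"claw":1,"dx":0,"dy":0,"dz":0,"ax":0,"ay":0,"az":0},{"claw":1,"dx":0,"dy":0,"dz":0,"ax":0,"ay":0,"az":0}]'

```

```text
time: 14.4
ee_pos: [0.5868, -0.2239, 0.1478]
eef_rot: [0.159, 0.987, -0.0, 0.0]
ft_force: [-0.1, -0.0, 0.9]
width: 0.0238
grip_force: 30.0
time: 14.65
ee_pos: [0.5868, -0.224, 0.1478]
eef_rot: [0.159, 0.987, -0.0, 0.0]
ft_force: [0.5, -1.3, 1.0]
width: 0.0234
grip_force: 30.0
```

```bash
python3 -m crank '[{"claw":1,"dx":-0.13,"dy":0,"dz":0.1,"ax":0,"ay":0,"az":0},{"claw":1,"dx":-0.15,"dy":0,"dz":0.14,"ax":0,"ay":0,"az":0},{"claw":1,"dx":-0.2,"dy":0,"dz":0.24,"ax":0,"ay":0,"az":0},{"claw":1,"dx":-0.16,"dy":0,"dz":0.27,"ax":0,"ay":0,"az":0},{"claw":1,"dx":-0.12,"dy":0,"dz":0.29,"ax":0,"ay":0,"az":0},{"claw":1,"dx":-0.07,"dy":0,"dz":0.3,"ax":0,"ay":0,"az":0},{"claw":1,"dx":0,"dy":0,"dz":0,"ax":0,"ay":0,"az":0},{"claw":1,"dx":0,"dy":0,"dz":0,"ax":0,"ay":0,"az":0}]'
python3 -m crank '[{"claw":1,"dx":-0.02,"dy":0,"dz":0.1,"ax":0,"ay":0,"az":0},{"claw":1,"dx":-0.01,"dy":0,"dz":0.1,"ax":0,"ay":0,"az":0},{"claw":1,"dx":0,"dy":0,"dz":0.05,"ax":0,"ay":0,"az":0},{"claw":1,"dx":0,"dy":0,"dz":0,"ax":0,"ay":0,"az":0},{"claw":1,"dx":0,"dy":0,"dz":0,"ax":0,"ay":0,"az":0}]'
```

```text
time: 15.32
ee_pos: [0.6102, -0.2314, 0.1065]
eef_rot: [0.159, 0.987, 0.0, -0.001]
ft_force: [-1.7, -0.4, -1.1]
width: 0.0235
grip_force: 30.0
time: 15.73
ee_pos: [0.611, -0.2316, 0.1013]
eef_rot: [0.159, 0.987, 0.001, -0.0]
ft_force: [-9.4, 3.0, 10.8]
width: 0.0237
grip_force: 30.0
```

The handle is at its lower stop (upward force 10.8 N, roller ~0.110). I'll release, retreat and check.

```bash
python3 -m crank '[{"claw":-0.6,"dx":0,"dy":0,"dz":0,"ax":0,"ay":0,"az":0},{"claw":-0.6,"dx":0,"dy":0,"dz":0,"ax":0,"ay":0,"az":0},{"claw":-0.6,"dx":0,"dy":0,"dz":0,"ax":0,"ay":0,"az":0},{"claw":-0.6,"dx":0,"dy":0,"dz":0,"ax":0,"ay":0,"az":0},{"claw":-0.6,"dx":0,"dy":0,"dz":-0.4,"ax":0,"ay":0,"az":0},{"claw":-0.6,"dx":-0.2,"dy":0,"dz":-0.8,"ax":0,"ay":0,"az":0},{"claw":-0.6,"dx":-0.2,"dy":0,"dz":-0.9,"ax":0,"ay":0,"az":0},{"claw":-0.6,"dx":0,"dy":0,"dz":-0.9,"ax":0,"ay":0,"az":0}]'
python3 -m crank '[{"claw":-0.6,"dx":0,"dy":0,"dz":-0.9,"ax":0,"ay":0,"az":0},{"claw":-0.6,"dx":0,"dy":0,"dz":-0.6,"ax":0,"ay":0,"az":0},{"claw":-0.6,"dx":0,"dy":0,"dz":0,"ax":0,"ay":0,"az":0},{"claw":-0.6,"dx":0,"dy":0,"dz":0,"ax":0,"ay":0,"az":0},{"claw":-0.6,"dx":0,"dy":0,"dz":0,"ax":0,"ay":0,"az":0},{"claw":-0.6,"dx":0,"dy":0,"dz":0,"ax":0,"ay":0,"az":0}]'
python3 - <<'E'
from h import *;from bench import r
import cv2
s=r.read_state();c=r.camera("wrist");d=r.camera("side")
pickle.dump((s,c),open("w6.pkl","wb"))
cv2.imwrite("pics/f6.png",np.hstack([c["color"][:,:,::-1][:300,150:450],cv2.resize(d["color"][20:240,260:480,::-1],(300,300))]))
E
```

```text
time: 16.4
ee_pos: [0.6232, -0.2357, 0.1918]
eef_rot: [0.159, 0.987, -0.0, 0.0]
ft_force: [0.2, 0.4, 0.5]
width: 0.0663
grip_force: 0.0
time: 16.9
ee_pos: [0.6222, -0.2353, 0.2339]
eef_rot: [0.159, 0.987, 0.0, -0.001]
ft_force: [0.7, 0.1, -0.0]
width: 0.0696
grip_force: 0.0
```

View pics/f6.png

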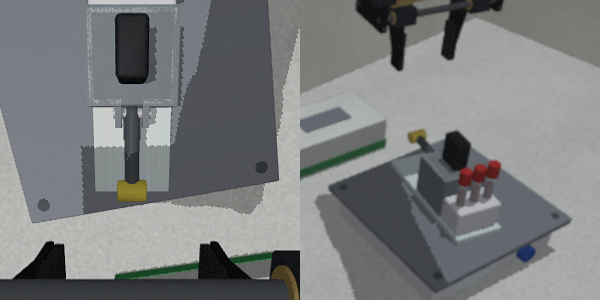

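Carrier flat on the platform, handle down; roller at (282,190), grip (282,47) in full wrist pixels.

```bash
python3 - <<'E'
from h import *;from bench import r
s,c=pickle.load(open("w6.pkl","rb"))
b=wr(s,c,282,47,.169);a=wr(s,c,282,190,.110);print(a,b,np.linalg.norm((a-b)[:2]))
print(r.close_job())
E
```

```text
[ 0.61011761 -0.23168627  0.11      ] [ 0.51621572 -0.20076279  0.169     ] 0.09886266745310784
the job is handed in; nothing more can be done
None
```

The red-capped carrier is on the mixer, within about 2 mm of the ball's axis by the last camera check, its foot plate flat on the platform and its handle pressed down to the stop. I never went near the purple carrier, and I handed the job in at about 17 s; no verdict came back.

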